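# Shut the dry box hatch with the hook pole

## Task

The hatch of the small white dry box stands open. Take the hook pole out of its fork rest, put its hook sideways through the ring eye on the hatch's free edge while the hatch still stands open, and with it swing the hatch gently down until its spring catch has snapped and it is fully shut; the ring sits where someone last clamped it, so feel your way in, and force nothing harder than about 18 N. Then unhook the pole and hang it back in the fork; keep the gripper itself off the dry box and hatch, and leave everything else where it is.

Things in the scene. Friction and masses are not known exactly. Their poses are not given: they have to be found in the camera images.
- hatch (a joint): hatch angle, rad: 0 = fully shut (level on the box), grows as it opens; starts at 1.05 to 1.35. Stiff hinge: stays where left, about 1 to 2 N at the eye move it. A spring catch (roller inside the front wall) resists the last 0.07 rad: the push rises to about 8 N, fades past 0.04 rad, and only the last 0.01 rad holds shut, on a hard stop at 0
- hinge (a point): point on the hatch's hinge axis, in the middle of the far top edge of the dry box, 69 mm above the bench. Its axes turn with the hatch: y along the hinge axis; -x from the hinge to the free edge and the eye (with the hatch shut: level, towards the robot side); z out of the hatch's outer face
- eye_bracket (a point): point fixed to the hatch before the middle of its free edge, 136 mm from the hinge axis (panel edge 121 mm). Axes as hinge. The steel ring eye has its centre here but for a shift of up to 6.5 mm either way along z: it is clamped anywhere along its slotted bracket, unmeasured and different each time, so it must be felt for or seen
- dry_box: fixed white box, 124 x 148 mm on the bench, 65 mm tall, die trays inside, front to -x. Origin: centre of its underside; hinge 61 mm behind it (+x). Hatch: 140 mm wide, 6 mm thick, metal frame, clear pane. Eye: ring hole 13 mm clear, wire 7 mm, hole axis parallel to the hinge axis, so a pin enters sideways and stays in through the whole swing
- pole_grip (a point): centre of the hook pole's grip: an upright black bar 18 mm (x) by 26 mm (y) by 40 mm tall; directly below it a round steel collar 32 mm across and 6 mm thick (its underside 26 mm below this point), then a 9 mm steel shaft. Axes: z up along the pole, -y the way the hook pin points. The pole weighs 160 g
- hook (a point): middle of the hook pin at the pole's foot: a level pin 6 mm thick with an 8 mm ball at its end, pointing to the pole's -y; the ball's far end is 31 mm from the shaft's axis. This point lies 15 mm from the shaft's axis and 154 mm below pole_grip. Axes as the pole's
- pole_collar (a point): centre of the underside of the pole's collar, the face that rests on the fork; axes as the pole's
- hook_pole: the whole hook pole; origin and axes as pole_collar
- rest_seat (a point): middle of the fork's slot at the fork's top face, 155 mm above the bench, where the collar's centre rests, the shaft hanging in the slot. Axes: x towards the post and closed end; the slot (18 mm wide, ending 10 mm behind this point) is open to -x; z up. Lips 3 mm high stand 20 to 24 mm in front, so lift the collar about 10 mm to draw it out to -x or bring it in
- pole_rest: fixed dark steel rest: foot 78 x 66 mm, post at its +x end, fork on top; origin on the bench under the slot's centre
- vial: bystander: pink vial with white cap, 27 mm across, 50 mm tall; origin at its underside
- tweezers: bystander: black tweezers, 119 mm long
- tape: bystander: green tape roll
- swabs: bystander: open card box, 44 x 90 x 34 mm
- spool: bystander: white wire spool, 51 mm across, 25 mm tall
- weight: bystander: small lab weight, 20 mm across, 24 mm tall
- air_blower: bystander: black rubber blower, 119 mm tall
- keys: bystander: folding hex keys, 82 mm long
- probe_case: bystander: flat black case, 57 x 95 x 17 mm

How it is judged:
By the outcome, as a careful person would: the job done as asked, in the order asked, and still so for the second after the job is handed in, with the robot touching nothing.
It also fails if it takes over 70 s, if anything falls off the work surface, if the arm or the gripper's body presses on something with over 40 N, if the wrist force passes 120 N, or if a joint passes its speed limit or range.

## Robot

A 6-joint arm with a two-finger parallel gripper is mounted at the origin on a cart in front of the work surface, level with it; the furniture and walls round the work are solid. World frame = base frame: x ahead of the robot, y to its left, z up, the work surface at z = 0. Lengths are in m, angles in rad, forces in N, time in s.
With the tool pointing down it reaches from about 0.35 to 0.95 m from the base axis. Payload 17.4 kg.
Tool frame: the origin (TCP) lies between the finger pads; the fingertips stand manip.tcp_to_tips ahead of it and the grasp point (between the pads) lies 6 mm ahead of it (manip.tcp_to_tips is the distance from the TCP to the fingertips, in m); z points along the fingers, y is the line along which they close (so a half turn about z gives the same grasp; the last joint's range is limited). The gripper opens to 93 mm and grips with 3 to 60 N. Pads are 15 mm wide; open, the fingers measure 128 mm over their backs; the gripper's body (75 mm by 188 mm) begins 65 mm behind the grasp point.
Start: joints at [1.121, 0.116, 1.442, -0, 1.584, -0.038], TCP at [0.27, 0.619, 0.244] pointing down, gripper open.
Joint ranges: [-2.83, 2.83], [-0.83, 2.19], [0.07, 2.5], [-1.14, 4.28], [0.01, 3], [-2.97, 2.97]. Speed limits (rad/s): [1.89, 1.89, 2.22, 3.14, 3.14, 3.14].

## Interface

Orientations are given as [roll, pitch, yaw] about the fixed x, y, z axes, in that order (R = Rz(yaw) Ry(pitch) Rx(roll)).
In Python, from cell import manip gives the robot as it stands.
- The arm moves only by the tool send_rows, never from a script. Its arguments are lists of equal length, an entry for each row: "translation": the shift along the tool's x, y, z in mm, a list of three; "delta_rot": the turn, a rotation vector about the tool's x, y, z in rad, a list of three; "grip": the closure, from 0 (fully open) to 1 (shut). A call has 1 to 12 rows; each row shifts and turns the commanded pose from where the row before left it, along the tool's axes as they then stand; what a row does not reach is not made up. A row lasts 1/8 s, in which the tool goes at most 62.5 mm and 10.7 degrees, less where a joint would pass 70% of its speed; a pose out of reach is approached as far as the arm can. A call with a gripper value outside its range is refused whole. The fingers move at their own pace and stop on an object; "squeeze" is the grip in N (left out, the last holds). Time passes only in rows, so rows that do not move let the fingers close. It gives the time, the measured TCP pose, the force, the opening and the grip force at its end, in the units of the state.
- manip.sense(): the state, without advancing time (a new reading comes with each control period).
- manip.capture(name): name is "scene" or "top" or "wrist"; returns a dict with "color" (400x640x3 uint8, red, green, blue), "fx", "fy", "cx", "cy" (pixels), "k1" (the pictures are not rectified: a ray, as slopes to the right and down, at radius r is drawn at 1 + k1 r^2 times it, then the intrinsics apply), "world_from_camera" (4x4, takes a point from camera to world coordinates). Camera axes: x right, y down, z forward; pixel columns grow to the right and rows downward; lengths in m; the calibration is good to about 2 mm. A picture is of the moment at which its call begins. There is no depth.
- manip.sign_off(): hands the job in; it is judged then, once.
The state is a dict: "time_s": time; "q": joint angles; "dq": joint speeds; "joint_efforts": joint torques, N m; "tcp_pos": TCP position; "eef_rot": TCP orientation; "ft_force": force on the tool from outside, world axes, zero at the start; "torque": the same for the moment, N m; "grip_width": finger opening in m; "grasp_force": force on a finger pad.
Only numpy, scipy, OpenCV 4.12 (cv2) and the standard library are available. Lean on these libraries where they do the work, as an engineer would, in place of code of your own. Each camera call takes 0.05 s, during which the arm holds its last target. There are 200 camera calls.

## Working session

There is one attempt and no reset: what is moved stays moved. The work goes in short steps, Python scripts to look and compute and a tool call to move; the robot and the scene stay as the last step left them, time stands still between calls to the robot, and variables do not carry over. Pictures are saved under pics/ and viewed, at most 11 in all, crops included, and the job is handed in when it is done.

Besides the shell and the picture viewer there is one more tool, called after ">>>" in YAML: its name, and indented under it one key for each argument. send_rows: Moves the arm, as the interface text tells. Its arguments: {"type":"object","properties":{"translation":{"type":"array"},"delta_rot":{"type":"array"},"grip":{"type":"array"},"squeeze":{"type":"number"}},"required":["translation","delta_rot","grip"]}

```bash
mkdir -p pics; ls; cat > h.py <<'E'
import numpy as np,cv2
from cell import manip
def cap(n,f=None):
    c=manip.capture(n)
    if f: cv2.imwrite('pics/'+f,c['color'][:,:,::-1])
    return c
def ray(c,u,v):
    K=np.array([[c['fx'],0,c['cx']],[0,c['fy'],c['cy']],[0,0,1.]])
    x,y=(u-c['cx'])/c['fx'],(v-c['cy'])/c['fy']
    rd=np.hypot(x,y);r=rd
    for _ in range(30): r=rd/(1+c['k1']*r*r)
    s=r/rd if rd>0 else 1
    T=np.array(c['world_from_camera']);d=T[:3,:3]@[x*s,y*s,1]
    return T[:3,3],d/np.linalg.norm(d)
def onz(c,u,v,z):
    o,d=ray(c,u,v);return o+d*(z-o[2])/d[2]
def proj(c,p):
    T=np.array(c['world_from_camera']);q=T[:3,:3].T@(np.array(p)-T[:3,3])
    x,y=q[:2]/q[2];k=1+c['k1']*(x*x+y*y)
    return np.array([c['fx']*x*k+c['cx'],c['fy']*y*k+c['cy']])
def tri(rays):
    A=np.zeros((3,3));b=np.zeros(3)
    for o,d in rays:
        P=np.eye(3)-np.outer(d,d);A+=P;b+=P@o
    p=np.linalg.solve(A,b)
    return p,[np.linalg.norm((np.eye(3)-np.outer(d,d))@(p-o)) for o,d in rays]
E
python3 - <<'E'
from h import *
s=manip.sense();print(s,manip.tcp_to_tips)
for n in('scene','top'):
    c=cap(n,n+'0.png');print(n,c['fx'],c['k1'],np.round(c['world_from_camera'],3).tolist())
c=cap('wrist');print(np.round(c['world_from_camera'],3).tolist())
a=[cv2.imread('pics/%s0.png'%n) for n in('scene','top')]
E
```

```text
pics
{'time_s': 0.0, 'q': array([ 1.12120936e+00,  1.16486087e-01,  1.44224939e+00,  1.89421578e-06,
        1.58405756e+00, -3.77914666e-02]), 'dq': array([-0.00243396, -0.00085219, -0.00183495, -0.00064789, -0.00054636,
        0.00042075]), 'joint_efforts': array([-3.92680027e-03, -7.21244216e+01, -6.22616315e+01,  7.79042440e-02,
        2.35567818e-02, -6.34690014e-05]), 'tcp_pos': array([0.27009361, 0.61840314, 0.24291497]), 'eef_rot': array([-3.14039320e+00, -4.72461409e-05,  2.72979715e+00]), 'ft_force': array([0.13965758, 0.57406264, 0.77579506]), 'torque': array([-0.01103022, -0.04201777, -0.03236392]), 'grasp_force': 0.0, 'grip_width': 0.092722349019008} 0.025
scene 411.9952063385802 -0.018482949000293996 [[0.815, -0.329, 0.476, 0.04], [-0.579, -0.46, 0.673, -0.665], [-0.002, -0.825, -0.565, 0.765], [0.0, 0.0, 0.0, 1.0]]
top 377.4122981018777 -0.038100361361219526 [[-0.024, -0.986, 0.167, 0.376], [-0.999, 0.027, 0.018, 0.053], [-0.022, -0.167, -0.986, 1.278], [0.0, 0.0, 0.0, 1.0]]
[[0.4, 0.887, 0.23, 0.207], [0.916, -0.387, -0.102, 0.646], [-0.002, 0.251, -0.968, 0.384], [0.0, 0.0, 0.0, 1.0]]
```

View pics/scene0.png

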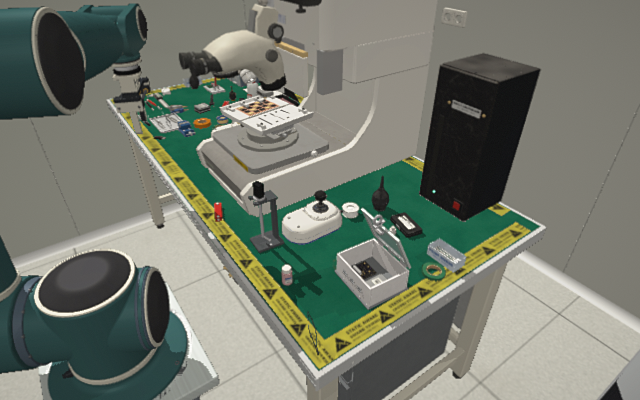

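View pics/top0.png

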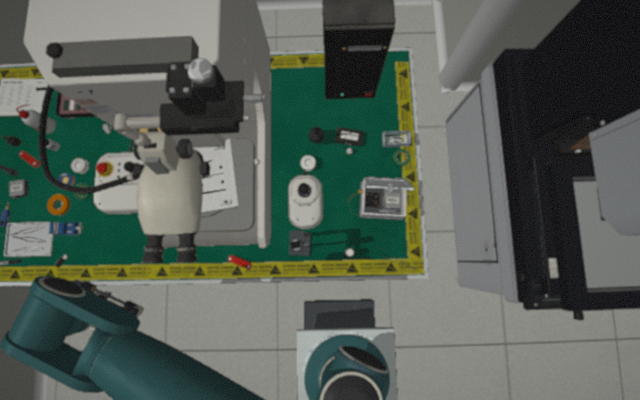

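The scene view shows the open hatch box near (372,268) and the pole in its rest near (262,210). In the top view the box is near (385,198) and the rest near (300,242). I'll take enlarged crops of both.

```bash
python3 - <<'E'
from h import *
a=cv2.imread('pics/scene0.png')[170:310,240:440];b=cv2.imread('pics/top0.png')[160:270,270:430]
a=cv2.resize(a,None,fx=4,fy=4,interpolation=2);cv2.imwrite('pics/sc1.png',a)
b=cv2.resize(b,None,fx=5,fy=5,interpolation=2);cv2.imwrite('pics/tc1.png',b)
c=cap('top')
print(onz(c,300,242,.155),onz(c,385,198,.065),onz(c,348,253,.05))
c=cap('scene');print(onz(c,256,186,.19+.03))
E
```

```text
[0.42868047 0.13355932 0.155     ] [ 0.56787185 -0.1384073   0.065     ] [ 0.39453782 -0.01281429  0.05      ]
[0.39932886 0.10461186 0.22      ]
```

View pics/sc1.png

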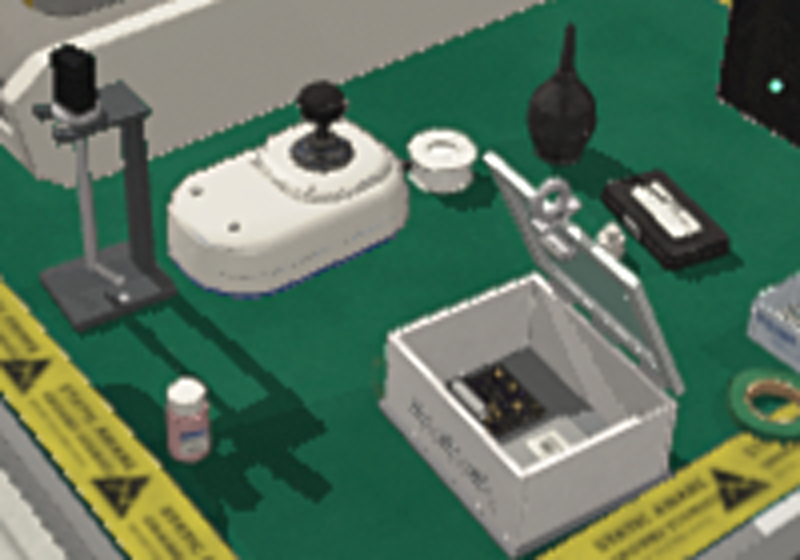

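View pics/tc1.png

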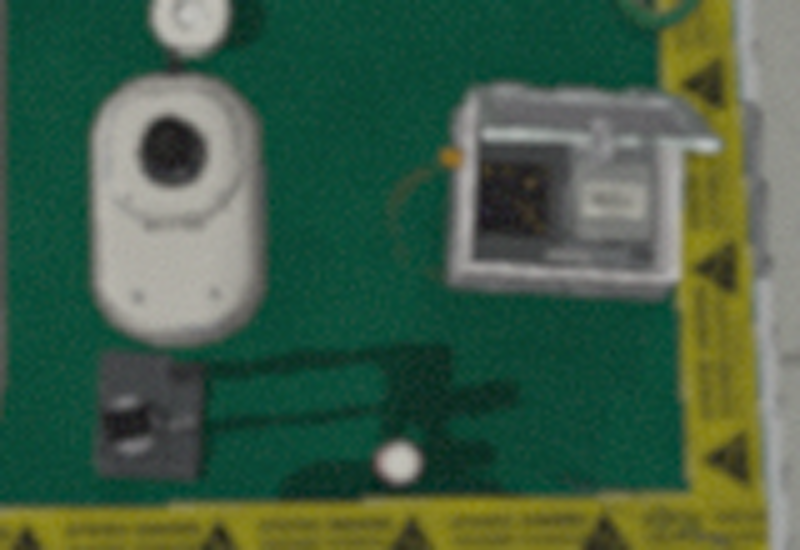

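The crops give usable points. In the scene crop the grip top is at (75,50), the ring at (555,200), and the box's top corners at (388,337), (525,480), (678,405) and (535,275). In the top crop the ring is at (600,133), and the hook points right, which is world −y.

```bash
python3 - <<'E'
from h import *
t=cap('top');s=cap('scene')
S=lambda u,v:(240+u/4,170+v/4)
T=lambda u,v:(270+u/5,160+v/5)
print('ring',tri([ray(s,*S(555,200)),ray(t,*T(600,133))]))
print('griptop',onz(s,*S(75,52),.201),onz(t,*T(128,418),.201))
print('collar',onz(s,*S(76,112),.155))
for n,p in dict(FL=(388,337),FR=(525,480),BR=(678,405),BL=(535,275)).items(): print(n,onz(s,*S(*p),.065))
for n,p in dict(FL=(447,283),FR=(680,297)).items(): print(n,onz(t,*T(*p),.065))
for n,p in dict(a=(38,275),b=(80,330),c=(178,293)).items(): print('foot',onz(s,*S(*p),.008))
for n,p in dict(a=(490,155),b=(640,290)).items(): print('free edge S',S(*p))
print('free',tri([ray(s,*S(490,155)),ray(t,*T(482,133))]),tri([ray(s,*S(640,290)),ray(t,*T(718,145))]))
print('eyepiece',onz(t,165,255,.4),'tableedge',onz(t,300,278,0.))
E
```

```text
ring (array([ 0.58269529, -0.1361429 ,  0.18524221]), [np.float64(0.0003580005479249546), np.float64(0.00035800054792488366)])
griptop [0.42416077 0.13976598 0.201     ] [0.422322   0.14282722 0.201     ]
collar [0.42133114 0.1412714  0.155     ]
FL [ 0.51741009 -0.06950119  0.065     ]
FR [ 0.50838266 -0.20801824  0.065     ]
BR [ 0.62126498 -0.21629416  0.065     ]
BL [ 0.63129927 -0.07818147  0.065     ]
FL [ 0.50946562 -0.05288654  0.065     ]
FR [ 0.4963718  -0.20219711  0.065     ]
foot [0.3943139  0.17306473 0.008     ]
foot [0.39086817 0.10544123 0.008     ]
foot [0.46471401 0.09933978 0.008     ]
free edge S (362.5, 208.75)
free edge S (400.0, 242.5)
free (array([ 0.58870695, -0.06936315,  0.17417428]), [np.float64(0.0026650212294493424), np.float64(0.0026650212294492843)]) (array([ 0.57760856, -0.2093832 ,  0.17125882]), [np.float64(0.002152679637977212), np.float64(0.002152679637977245)])
eyepiece [0.39421557 0.43238387 0.4       ] tableedge [0.3169158  0.14662339 0.        ]
```

>>> send_rows:
  translation:
    - [0,0,-20]
    - [20,-40,-15]
    - [20,-40,-15]
    - [20,-40,-15]
    - [0,-40,0]
    - [0,-40,0]
  delta_rot:
    - [0,0,0]
    - [0,0,0.1]
    - [0,0,0.15]
    - [0,0,0.15]
    - [0,0,0.15]
    - [0,0,0.15]
  grip: [0,0,0,0,0,0]

```text
time_s: 1.1
tcp_pos: [0.0958, 0.4942, 0.3106]
eef_rot: [3.14, -0.002, 2.025]
ft_force: [-1.0, -0.4, -0.1]
grip_width: 0.0932
grasp_force: 0.0
```

>>> send_rows:
  translation:
    - [-60,10,0]
    - [-60,10,0]
    - [-60,10,0]
    - [-30,60,0]
    - [-40,50,0]
    - [-50,45,0]
    - [-49,43,0]
    - [0,0,0]
    - [0,0,0]
  delta_rot:
    - [0,0,0.173]
    - [0,0,0.173]
    - [0,0,0.173]
    - [0,0,0]
    - [0,0,0]
    - [0,0,0]
    - [0,0,0]
    - [0,0,0]
    - [0,0,0]
  grip: [0,0,0,0,0,0,0,0,0]

```text
time_s: 2.22
tcp_pos: [0.3531, 0.1612, 0.3097]
eef_rot: [3.141, -0.001, 1.51]
ft_force: [0.1, 0.4, -0.2]
grip_width: 0.093
grasp_force: 0.0
```

```bash
python3 - <<'E'
from h import *
print(manip.sense()['tcp_pos'],manip.sense()['eef_rot'])
c=cap('wrist','w1.png');print(c['fx'],c['k1'])
for p in [(.422,.141,.201),(.422,.141,.155),(.583,-.136,.185)]: print(proj(c,p))
E
```

```text
[0.35309294 0.16115097 0.30972659] [ 3.14070605e+00 -6.27506193e-04  1.50971119e+00]
291.2087037557699 -0.03158183913677143
[392.37085077 221.04589422]
[381.32980897 207.07674225]
[516.1888095  421.40708794]
```

View pics/w1.png

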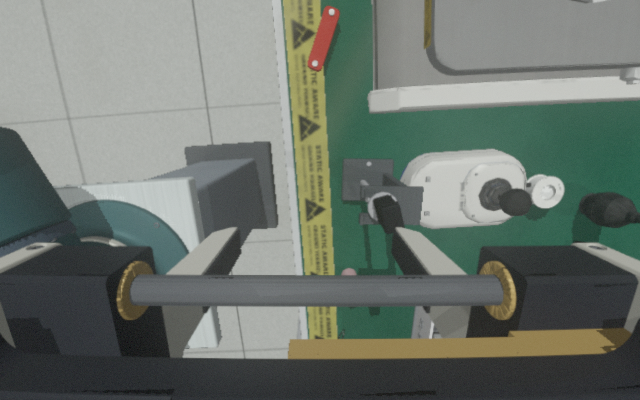

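The pole's grip shows at about (388,215) with the fork around (361–422, 182–226). It sits close to where I predicted. I'll zoom in for the fine offset and yaw.

```bash
python3 - <<'E'
import cv2
a=cv2.imread('pics/w1.png')[150:240,335:435]
cv2.imwrite('pics/w1c.png',cv2.resize(a,None,fx=6,fy=6,interpolation=2))
E
```

```text
(no output)
```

View pics/w1c.png

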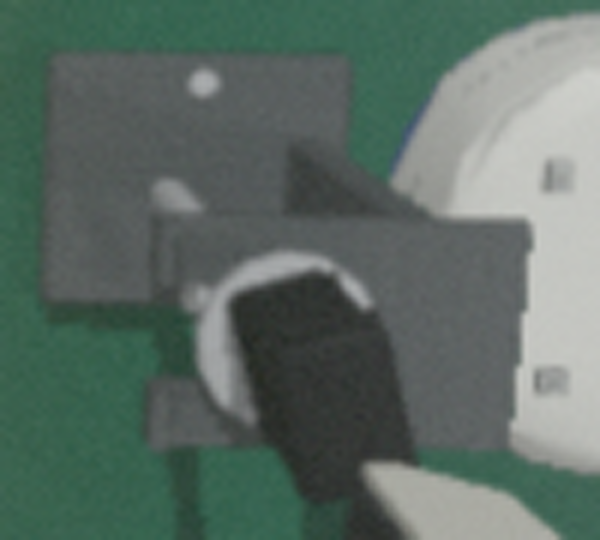

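The crop (6x, origin 335,150) shows the foot's corners at (50,55), (350,55) and (45,303). The collar circle's centre is near (289,343), and the fork's top edge runs (157,213)–(528,221).

```bash
python3 - <<'E'
from h import *
c=cap('wrist')
W=lambda u,v,z:onz(c,335+u/6-.4,150+v/6-.4,z)
print('collar',W(289,343,.161))
f=[W(*p,z) for *p,z in[(50,55,.008),(350,55,.008),(45,303,.008)]];print(f)
print('fork',W(157,213,.155),W(528,221,.155),W(148,448,.155),W(510,450,.155))
a=[W(157,213,.155),W(528,221,.155)];d=a[1]-a[0];print(np.arctan2(d[1],d[0]))
d=f[1]-f[0];print(np.arctan2(d[1],d[0]));d=f[0]-f[2];print(np.arctan2(-d[0],d[1]))
print('bolts',W(203,82,.008))
s=cap('wrist');T=s['world_from_camera'];print(manip.sense()['tcp_pos'])
E
```

```text
collar [0.42185431 0.14383976 0.161     ]
[array([0.39559188, 0.17752544, 0.008     ]), array([0.47160377, 0.17312969, 0.008     ]), array([0.39192582, 0.11278507, 0.008     ])]
fork [0.40036942 0.1668306  0.155     ] [0.46488834 0.16162468 0.155     ] [0.39788118 0.12396336 0.155     ] [0.4630384  0.11960164 0.155     ]
-0.08051388538654317
-0.05776544384318564
-0.0565667173310408
bolts [0.43419417 0.16841881 0.008     ]
[0.35255575 0.16225029 0.30917664]
```

>>> send_rows:
  translation:
    - [-7,35,0]
    - [-7,35,0]
    - [0,0,40]
    - [0,0,40]
    - [0,0,30]
    - [0,0,8]
    - [0,0,0]
  delta_rot:
    - [0,0,0]
    - [0,0,0]
    - [0,0,0]
    - [0,0,0]
    - [0,0,0]
    - [0,0,0]
    - [0,0,0]
  grip: [0.2,0.3,0.4,0.4,0.4,0.4,0.4]

```text
time_s: 3.25
tcp_pos: [0.4221, 0.1438, 0.1913]
eef_rot: [3.141, -0.0, 1.512]
ft_force: [-0.2, -0.1, 1.0]
grip_width: 0.0562
grasp_force: 0.0
```

```bash
python3 - <<'E'
from h import *
c=cap('wrist','w2.png')
s=manip.sense();print(s['tcp_pos'],s['eef_rot'],s['grip_width'],s['ft_force'])
b=cv2.imread('pics/w2.png')
cv2.imwrite('pics/w2.png',cv2.resize(b[100:360,160:480],None,fx=2.4,fy=2.3))
p=np.array(s['tcp_pos']);
for d in[(0,0,-.006),(0,-.013,-.006-.145),(0,-.030,-.006-.145)]:print(proj(c,p+d))
E
```

```text
[0.42237089 0.14363998 0.19196193] [ 3.14037080e+00 -3.96359180e-04  1.51195601e+00] 0.05626779910632127 [0.31513275 0.37320308 0.49683783]
[315.52570098 254.4320441 ]
[316.38325257 205.55147084]
[317.31809614 221.02447299]
```

View pics/w2.png

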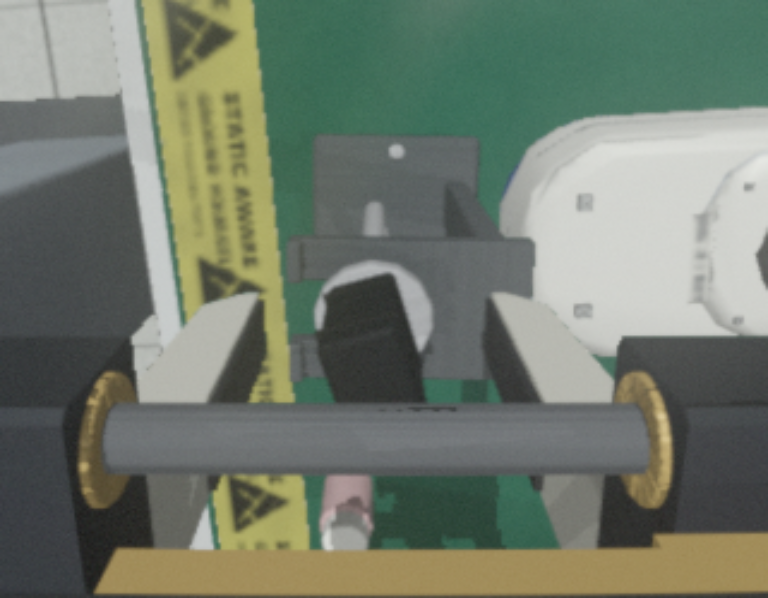

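The grip bar is turned relative to the gripper. Its +y edges run (325,288)–(392,273) and (325,340)–(410,320) in this crop, so I'll compute its yaw.

```bash
python3 - <<'E'
from h import *
c=cap('wrist')
W=lambda u,v,z:onz(c,160+u/2.4,100+v/2.3,z)
for a,b,z in[((325,288),(392,273),.161),((325,340),(410,320),.201)]:
    p,q=W(*a,z),W(*b,z);d=q-p;print(p,q,np.arctan2(d[1],d[0]),np.linalg.norm(d))
o=np.array([.4218,.1435])
# collar ellipse
print('collar L/R', W(314,315,.161),W(434,310,.161), W(372,262,.161))
# sub-pixel edges of top edge: dark mask
g=cv2.cvtColor(c['color'],cv2.COLOR_RGB2GRAY)
print(g[205:250:2,288:340:2])
E
```

```text
[0.4105655  0.15212952 0.161     ] [0.42824414 0.15538317 0.161     ] 0.18200721599319794 0.01797554893057684
[0.41341584 0.15442607 0.201     ] [0.43100209 0.15797213 0.201     ] 0.1989702458037897 0.017940201526675664
collar L/R [0.40706178 0.14445765 0.161     ] [0.43872961 0.14404677 0.161     ] [0.42325134 0.15880139 0.161     ]
[[ 98 100 100  99 100  99 100  94  98  99  97 101 100 100 101  99 101 100
  100 101  99 102  99 101  98 102]
 [ 94  99  98  99  95  94  98  96  96  94  92  95  96  95  94  92  98  98
   97  97  95  96  97 101 100 101]
 [ 98 101  98  99 100  95  99  97  96  98  92  98  95  96  92  94  95  98
   97  98  96  99  98 100 101 103]
 [ 99  95 101  97  98  97  99  98  94  96  93  97  95  98  95  93  96  94
   95  95  96 100 103  99  99 100]
 [ 98  95  95  99  96  95  97  93  95  97 108 126 146 149 143 134 121 109
  100  92  95  95  93  96  99  94]
 [ 97 100  94  97  96  98  93 112 138 150 162 168 180 179 179 171 164 160
  152 127  97  92  93  94  99  95]
 [ 98  99  98  98  95  99 116 155 173 180 180 180 178 175 178 175 174 177
  180 162 139 106  92  96  94  94]
 
[... 1043 characters left out ...]
57  55  56
   53  46  65 163 173 173 172 164]
 [ 94 110 172 101  57  55  54  52  55  53  53  53  55  52  52  48  50  50
   50  48  50 148 172 172 171 164]
 [ 91 100 165  74  56  58  56  55  59  49  51  52  51  53  49  55  51  53
   50  50  47 115 170 171 171 165]
 [ 88  82  84  59  58  48  53  55  52  52  57  52  55  54  62  62  64  57
   55  51  52  81 170 171 170 156]
 [ 91  79  58  57  56  54  57  52  56  59  55  65  62  59  58  59  54  55
   54  42  50  57 150 174 176 128]
 [ 96  97  60  54  52  54  56  59  61  62  56  60  53  51  52  55  56  54
   51  47  49  50 120 181 167  84]
 [ 96  96  66  59  62  59  61  62  56  57  56  54  56  54  50  53  52  56
   51  47  51  49  83 177 128  76]]
```

Pole yaw comes out near +0.19 rad, with the measured edge length matching 18 mm. I'll align the gripper to it and close.

>>> send_rows:
  translation:
    - [-1,0,0]
    - [0,0,0]
    - [0,0,0]
    - [0,0,0]
    - [0,0,0]
    - [0,0,0]
    - [0,0,0]
    - [0,0,0]
  delta_rot:
    - [0,0,-0.125]
    - [0,0,-0.125]
    - [0,0,0]
    - [0,0,0]
    - [0,0,0]
    - [0,0,0]
    - [0,0,0]
    - [0,0,0]
  grip: [0.4,0.4,0.4,0.85,0.9,0.9,0.9,0.9]
  squeeze: 50

```text
time_s: 4.35
tcp_pos: [0.4221, 0.142, 0.1906]
eef_rot: [-3.141, 0.0, 1.761]
ft_force: [-0.3, 0.1, -0.3]
grip_width: 0.0178
grasp_force: 49.7
```

>>> send_rows:
  translation:
    - [0,0,-6]
    - [0,0,-6]
    - [3,-10,0]
    - [5,-20,0]
    - [5,-20,0]
    - [4,-15,0]
    - [0,0,-40]
    - [0,0,-50]
    - [0,0,-50]
    - [0,0,-50]
    - [0,0,0]
  delta_rot:
    - [0,0,0]
    - [0,0,0]
    - [0,0,0]
    - [0,0,0]
    - [0,0,0]
    - [0,0,0]
    - [0,0,0.13]
    - [0,0,0.13]
    - [0,0,0]
    - [0,0,0]
    - [0,0,0]
  grip: [0.9,0.9,0.9,0.9,0.9,0.9,0.9,0.9,0.9,0.9,0.9]

```text
time_s: 5.72
tcp_pos: [0.3551, 0.1466, 0.3961]
eef_rot: [3.137, -0.002, 1.501]
ft_force: [-0.5, -0.5, -1.9]
grip_width: 0.0181
grasp_force: 49.7
```

```bash
python3 - <<'E'
from h import *
s=manip.sense();print(s['tcp_pos'],s['eef_rot'],s['grip_width'],s['ft_force'])
c=cap('wrist','w3.png');R=np.array([[np.cos(-.065),-np.sin(-.065)],[np.sin(-.065),np.cos(-.065)]])
p=np.array(s['tcp_pos']);
for d in(.004,.015,.027):
  x=R@[0,-d];print('hook',proj(c,[p[0]+x[0],p[1]+x[1],p[2]-.1636]))
print('ring',proj(c,[.583,-.136,.185]))
t=cap('scene','s3.png')
for d in(.0,.027):
  x=R@[0,-d];print('scene hook',proj(t,[p[0]+x[0],p[1]+x[1],p[2]-.1636]))
a=cv2.imread('pics/w3.png')[100:290,200:500];b=cv2.imread('pics/s3.png')[110:260,210:440]
cv2.imwrite('pics/m3.png',np.vstack([cv2.resize(a,(600,300)),cv2.resize(b,(600,300))]))
E
```

```text
[0.35507843 0.14657438 0.39609061] [ 3.13695981e+00 -1.90374638e-03  1.50086981e+00] 0.018064077387997562 [-0.46188031 -0.49917731 -1.9439785 ]
hook [314.74498625 194.4083354 ]
hook [314.80492179 204.25481247]
hook [314.86921488 214.80195145]
ring [480.29707731 357.51600268]
scene hook [231.11365638 179.79109725]
scene hook [235.36640495 184.94219596]
```

View pics/m3.png

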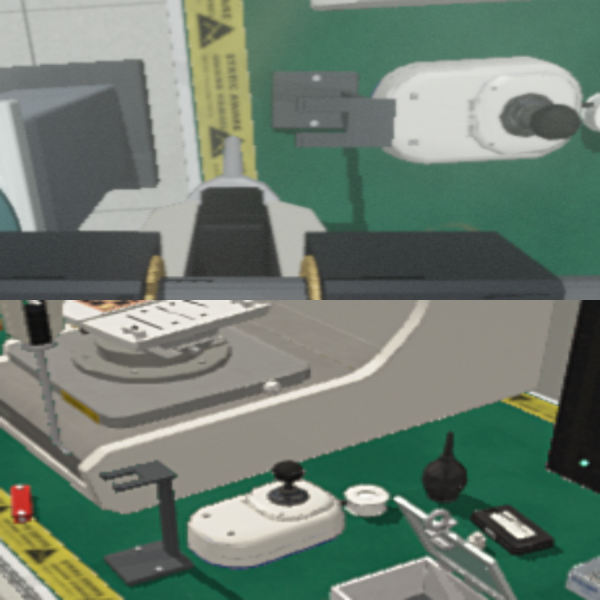

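The pole is held upright with the foot at about (316,189), and its own shaft hides the pin from the wrist camera. Next I'll carry it above the ring and view the ring on both sides of the shaft.

>>> send_rows:
  translation:
    - [-20,12,0]
    - [-40,30,0]
    - [-50,36,0]
    - [-50,36,0]
    - [-50,36,0]
    - [-40,30,0]
    - [-24,15,0]
    - [0,0,0]
    - [0,0,0]
  delta_rot:
    - [0,0,0]
    - [0,0,0]
    - [0,0,0]
    - [0,0,0]
    - [0,0,0]
    - [0,0,0]
    - [0,0,0]
    - [0,0,0]
    - [0,0,0]
  grip: [0.9,0.9,0.9,0.9,0.9,0.9,0.9,0.9,0.9]

```text
time_s: 6.95
tcp_pos: [0.53, -0.14, 0.3917]
eef_rot: [-3.14, -0.001, 1.501]
ft_force: [0.6, -0.1, -2.1]
grip_width: 0.0179
grasp_force: 49.7
```

```bash
python3 - <<'E'
from h import *
s=manip.sense();print(s['tcp_pos'],s['eef_rot'],s['grip_width'],s['ft_force'])
c=cap('wrist','w4.png');np.save('w4T.npy',c['world_from_camera'])
u=proj(c,[.583,-.136,.185]);print('ring',u)
t=cap('scene','s4.png')
x0=int(max(0,u[0]-65));y0=int(max(0,u[1]-50));print(x0,y0)
a=cv2.imread('pics/w4.png')[y0:y0+100,x0:x0+130]
v=proj(t,[.583,-.136,.185]);x1=int(v[0])-50;y1=int(v[1])-40;print(v,x1,y1)
b=cv2.imread('pics/s4.png')[y1:y1+60,x1:x1+130]
cv2.imwrite('pics/m4.png',np.vstack([cv2.resize(a,None,fx=5,fy=3.5,interpolation=2),cv2.resize(b,None,fx=5,fy=4,interpolation=2)]))
E
```

```text
[ 0.53004482 -0.14002214  0.39167135] [-3.14018745e+00 -5.06498915e-04  1.50084937e+00] 0.017904641647028065 [ 0.613162   -0.12543603 -2.13717066]
ring [359.10284268 176.50719635]
294 126
[378.64415497 220.03690356] 328 180
```

View pics/m4.png

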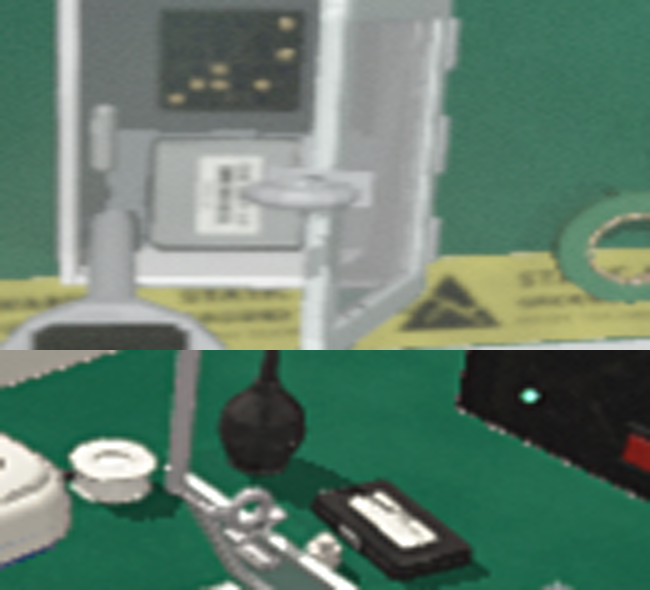

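In the wrist crop the ring spans x 243–360 and is centred at (302,190). In the scene crop its hole is at about (247,159). I'll triangulate from those.

```bash
python3 - <<'E'
from h import *
c=cap('wrist');t=cap('scene')
uw=(294+302/5-.4,126+190/3.5-.36);us=(328+247/5-.4,180+159/4-.4)
print(uw,us)
p,e=tri([ray(c,*uw),ray(t,*us)]);print('ring',p,e)
W=lambda u,v,z:onz(c,294+u/5-.4,126+v/3.5-.36,z)
print('ring at z',[onz(c,*uw,z) for z in(.18,.185,.19,.195)])
# free edge line (inner-left edge of panel top) & hinge side
print('free edge top', W(322,10,.185),W(318,180,.185),W(305,330,.185))
print('front outer edge',W(60,10,.065),W(65,280,.065))
d=W(60,10,.065)-W(65,280,.065);print(np.arctan2(-d[0],d[1]))
s=manip.sense()['tcp_pos'];y=-.065
print('hook wrist',proj(c,[s[0],s[1],s[2]-.1636]))
for k in(0,.015,.029): print('hook scene',k,proj(t,[s[0]+k*np.sin(y),s[1]-k*np.cos(y),s[2]-.1636]))
E
```

```text
(354.0, 179.92571428571426) (377.0, 219.35)
ring [ 0.57592095 -0.13811914  0.19159235] [np.float64(0.00041775765498228016), np.float64(0.00041775765498247027)]
ring at z [array([ 0.57764762, -0.1406663 ,  0.18      ]), array([ 0.57704981, -0.13967884,  0.185     ]), array([ 0.57645199, -0.13869139,  0.19      ]), array([ 0.57585417, -0.13770393,  0.195     ])]
free edge top [ 0.58400136 -0.07903207  0.185     ] [ 0.58106204 -0.13642123  0.185     ] [ 0.57594784 -0.19097629  0.185     ]
front outer edge [ 0.51876024 -0.07626589  0.065     ] [ 0.51066147 -0.20158737  0.065     ]
-0.06453420781595823
hook wrist [315.52722299 190.64448975]
hook scene 0 [363.23300627 213.45377832]
hook scene 0.015 [367.45000718 217.04303616]
hook scene 0.029 [371.47733292 220.47097845]
```

>>> send_rows:
  translation:
    - [24,10,0]
    - [23,20,0]
    - [0,15,0]
    - [0,0,15]
    - [0,0,15]
    - [0,0,7]
    - [0,0,0]
    - [0,0,0]
  delta_rot:
    - [0,0,0]
    - [0,0,0]
    - [0,0,0]
    - [0,0,0]
    - [0,0,0]
    - [0,0,0]
    - [0,0,0]
    - [0,0,0]
  grip: [0.9,0.9,0.9,0.9,0.9,0.9,0.9,0.9]

```text
time_s: 8.15
tcp_pos: [0.5785, -0.0969, 0.3562]
eef_rot: [3.141, 0.0, 1.501]
ft_force: [0.1, -0.4, -2.7]
grip_width: 0.0174
grasp_force: 49.7
```

```bash
python3 - <<'E'
from h import *
s=manip.sense();p=s['tcp_pos'];print(p,s['eef_rot'],s['ft_force'])
t=cap('scene','s5.png');c=cap('wrist','w5.png')
y=-.07
for k in(0,.015,.027): print('hook scene',k,proj(t,[p[0]+.0007+k*np.sin(y),p[1]-k*np.cos(y),p[2]-.1636]))
print('ring',proj(t,[.5759,-.138,.1916]))
b=cv2.imread('pics/s5.png')[195:245,345:415]
b=cv2.resize(b,None,fx=11,fy=8,interpolation=2)
a=cv2.imread('pics/w5.png')[160:230,270:366]
a=cv2.resize(a,(770,200),interpolation=2)
cv2.imwrite('pics/m5.png',np.vstack([b,a]))
E
```

```text
[ 0.57854445 -0.09693917  0.35622811] [3.14084539e+00 1.07517821e-04 1.50057960e+00] [ 0.08942258 -0.42355726 -2.68937741]
hook scene 0 [366.40983464 209.67730297]
hook scene 0.015 [370.31297622 212.96029757]
hook scene 0.027 [373.49791621 215.63931049]
ring [377.14121526 219.29506265]
```

View pics/m5.png

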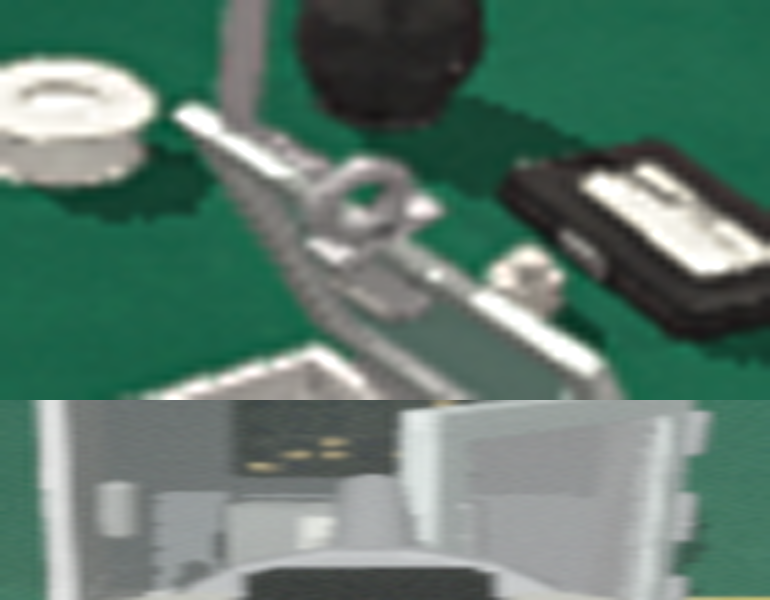

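The scene crop shows the pin's ball end near (320,165), heading straight for the ring centre at (363,198), which agrees with the projection. I'll insert slowly and watch the force.

>>> send_rows:
  translation:
    - [-3,0,0]
    - [-3,0,0]
    - [-3,0,0]
    - [-2,0,0]
    - [-2,0,0]
    - [-2,0,0]
    - [0,0,0]
  delta_rot:
    - [0,0,0]
    - [0,0,0]
    - [0,0,0]
    - [0,0,0]
    - [0,0,0]
    - [0,0,0]
    - [0,0,0]
  grip: [0.9,0.9,0.9,0.9,0.9,0.9,0.9]

```text
time_s: 9.12
tcp_pos: [0.5776, -0.1119, 0.3556]
eef_rot: [-3.142, -0.0, 1.501]
ft_force: [-0.1, 0.4, -2.2]
grip_width: 0.0176
grasp_force: 49.7
```

>>> send_rows:
  translation:
    - [-2,0,0]
    - [-2,0,0]
    - [-2,0,0]
    - [-2,0,0]
    - [-2,0,0]
    - [-2,0,0]
    - [0,0,0]
  delta_rot:
    - [0,0,0]
    - [0,0,0]
    - [0,0,0]
    - [0,0,0]
    - [0,0,0]
    - [0,0,0]
    - [0,0,0]
  grip: [0.9,0.9,0.9,0.9,0.9,0.9,0.9]

```text
time_s: 10.0
tcp_pos: [0.5767, -0.1239, 0.3557]
eef_rot: [-3.142, 0.0, 1.501]
ft_force: [0.2, -0.0, -1.9]
grip_width: 0.018
grasp_force: 49.7
```

>>> send_rows:
  translation:
    - [0,-3,1.8]
    - [0,-3,1.8]
    - [0,-3,1.8]
    - [0,-3,1.8]
    - [0,-3,1.8]
    - [0,-2.8,2.1]
    - [0,-2.8,2.1]
    - [0,-2.8,2.1]
    - [0,-2.8,2.1]
    - [0,-2.8,2.1]
    - [0,0,0]
  delta_rot:
    - [0,0,0]
    - [0,0,0]
    - [0,0,0]
    - [0,0,0]
    - [0,0,0]
    - [0,0,0]
    - [0,0,0]
    - [0,0,0]
    - [0,0,0]
    - [0,0,0]
    - [0,0,0]
  grip: [0.9,0.9,0.9,0.9,0.9,0.9,0.9,0.9,0.9,0.9,0.9]

```text
time_s: 11.38
tcp_pos: [0.5476, -0.1217, 0.3359]
eef_rot: [-3.141, 0.0, 1.501]
ft_force: [-0.0, -0.1, -2.4]
grip_width: 0.0176
grasp_force: 49.7
```

```bash
python3 - <<'E'
from h import *
s=manip.sense();p=s['tcp_pos'];print(p,s['eef_rot'],s['ft_force'],s['torque'])
t=cap('scene','s6.png')
a=cv2.imread('pics/s5.png').astype(int);b=cv2.imread('pics/s6.png').astype(int)
d=np.abs(a-b).sum(2)>60
d[:195]=0;print('changed bbox box region',[ (v.min(),v.max()) for v in np.nonzero(d[:, 340:430])], d[:,340:430].sum())
d2=d.copy(); print('hatch low part change',d[225:265,380:412].sum())
print(proj(t,[p[0],p[1]-.014,p[2]-.1636]))
E
```

```text
[ 0.54761614 -0.12171187  0.33594474] [-3.14126497e+00  8.48107834e-05  1.50073067e+00] [-0.04314209 -0.07876795 -2.39492505] [-0.15578069  0.1091652   0.05265048]
changed bbox box region [(np.int64(195), np.int64(278)), (np.int64(13), np.int64(70))] 1178
hatch low part change 512
[366.46701409 229.96915261]
```

```bash
python3 - <<'E'
import cv2
b=cv2.imread('pics/s6.png')[205:265,340:420]
cv2.imwrite('pics/m6.png',cv2.resize(b,None,fx=10,fy=10,interpolation=2))
E
```

```text
(no output)
```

View pics/m6.png

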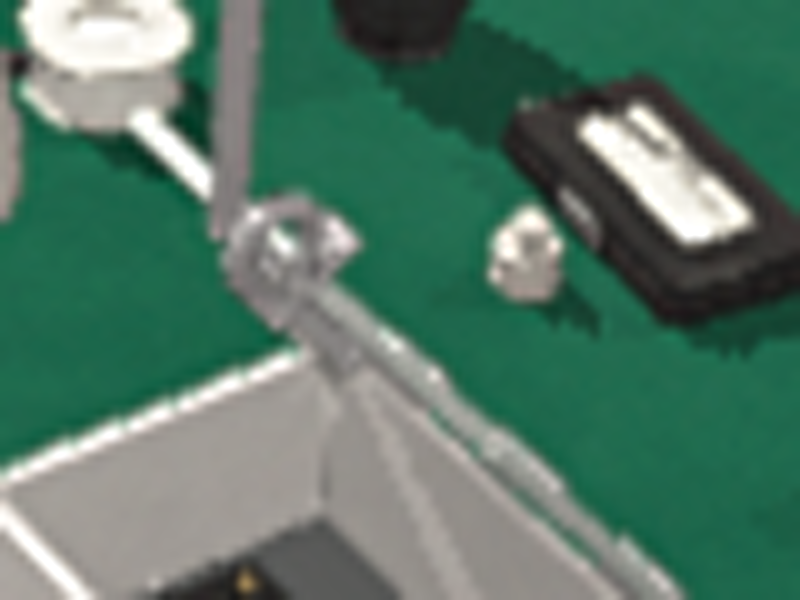

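The last view shows the ball visible through the ring at (283,240), so the hook is in and the hatch is following. I'll continue the swing.

>>> send_rows:
  translation:
    - [0,-2.5,2.5]
    - [0,-2.5,2.5]
    - [0,-2.5,2.5]
    - [0,-2.5,2.5]
    - [0,-2.5,2.5]
    - [0,-2.1,2.8]
    - [0,-2.1,2.8]
    - [0,-2.1,2.8]
    - [0,-2.1,2.8]
    - [0,-2.1,2.8]
  delta_rot:
    - [0,0,0]
    - [0,0,0]
    - [0,0,0]
    - [0,0,0]
    - [0,0,0]
    - [0,0,0]
    - [0,0,0]
    - [0,0,0]
    - [0,0,0]
    - [0,0,0]
  grip: [0.9,0.9,0.9,0.9,0.9,0.9,0.9,0.9,0.9,0.9]

```text
time_s: 12.68
tcp_pos: [0.5248, -0.12, 0.3094]
eef_rot: [-3.141, -0.0, 1.501]
ft_force: [-2.0, 1.7, 0.3]
grip_width: 0.0177
grasp_force: 49.7
```

>>> send_rows:
  translation:
    - [0,-1.8,3]
    - [0,-1.8,3]
    - [0,-1.8,3]
    - [0,-1.8,3]
    - [0,-1.8,3]
    - [0,-1.4,3.2]
    - [0,-1.4,3.2]
    - [0,-1.4,3.2]
    - [0,-1.4,3.2]
    - [0,-1.4,3.2]
  delta_rot:
    - [0,0,0]
    - [0,0,0]
    - [0,0,0]
    - [0,0,0]
    - [0,0,0]
    - [0,0,0]
    - [0,0,0]
    - [0,0,0]
    - [0,0,0]
    - [0,0,0]
  grip: [0.9,0.9,0.9,0.9,0.9,0.9,0.9,0.9,0.9,0.9]

```text
time_s: 13.92
tcp_pos: [0.5089, -0.119, 0.2784]
eef_rot: [3.141, 0.0, 1.501]
ft_force: [-1.8, 1.0, -0.2]
grip_width: 0.0179
grasp_force: 49.7
```

>>> send_rows:
  translation:
    - [0,-1,3.4]
    - [0,-1,3.4]
    - [0,-0.9,3.4]
    - [0,-0.8,3.4]
    - [0,-0.7,3.4]
    - [0,-0.5,3.4]
    - [0,-0.4,3]
  delta_rot:
    - [0,0,0]
    - [0,0,0]
    - [0,0,0]
    - [0,0,0]
    - [0,0,0]
    - [0,0,0]
    - [0,0,0]
  grip: [0.9,0.9,0.9,0.9,0.9,0.9,0.9]

```text
time_s: 14.8
tcp_pos: [0.5035, -0.1186, 0.2549]
eef_rot: [-3.141, -0.0, 1.501]
ft_force: [-4.1, 1.5, 0.2]
grip_width: 0.0178
grasp_force: 49.7
```

>>> send_rows:
  translation:
    - [0,-0.3,2]
    - [0,-0.2,2]
    - [0,-0.2,2]
    - [0,0,0]
  delta_rot:
    - [0,0,0]
    - [0,0,0]
    - [0,0,0]
    - [0,0,0]
  grip: [0.9,0.9,0.9,0.9]

```text
time_s: 15.3
tcp_pos: [0.5029, -0.1186, 0.249]
eef_rot: [-3.141, -0.0, 1.501]
ft_force: [-3.9, 1.1, -3.2]
grip_width: 0.0177
grasp_force: 49.7
```

>>> send_rows:
  translation:
    - [0,-1,1]
    - [0,-0.5,1]
    - [0,-0.3,1]
    - [0,0,1]
  delta_rot:
    - [0,0,0]
    - [0,0,0]
    - [0,0,0]
    - [0,0,0]
  grip: [0.9,0.9,0.9,0.9]

```text
time_s: 15.8
tcp_pos: [0.5013, -0.1185, 0.2453]
eef_rot: [3.141, 0.0, 1.501]
ft_force: [-0.3, 0.0, -2.4]
grip_width: 0.0174
grasp_force: 49.7
```

>>> send_rows:
  translation:
    - [0,0,1]
    - [0,0,1]
    - [0,0,1]
  delta_rot:
    - [0,0,0]
    - [0,0,0]
    - [0,0,0]
  grip: [0.9,0.9,0.9]

```text
time_s: 16.18
tcp_pos: [0.5012, -0.1184, 0.2422]
eef_rot: [3.142, 0.0, 1.501]
ft_force: [-1.2, 0.7, -0.8]
grip_width: 0.0175
grasp_force: 49.7
```

>>> send_rows:
  translation:
    - [0,0,1]
    - [0,0,1]
    - [0,0,1]
  delta_rot:
    - [0,0,0]
    - [0,0,0]
    - [0,0,0]
  grip: [0.9,0.9,0.9]

```text
time_s: 16.55
tcp_pos: [0.5012, -0.1184, 0.2396]
eef_rot: [3.141, 0.0, 1.501]
ft_force: [-1.7, -0.0, 5.1]
grip_width: 0.0178
grasp_force: 49.7
```

>>> send_rows:
  translation:
    - [0,0,1]
    - [0,0,1]
    - [0,0,1]
  delta_rot:
    - [0,0,0]
    - [0,0,0]
    - [0,0,0]
  grip: [0.9,0.9,0.9]

```text
time_s: 16.92
tcp_pos: [0.5012, -0.1184, 0.237]
eef_rot: [3.141, 0.0, 1.501]
ft_force: [-3.2, 0.8, 6.5]
grip_width: 0.0177
grasp_force: 49.7
```

>>> send_rows:
  translation:
    - [0,0,1]
    - [0,0,1]
  delta_rot:
    - [0,0,0]
    - [0,0,0]
  grip: [0.9,0.9]

```text
time_s: 17.18
tcp_pos: [0.5011, -0.1184, 0.2348]
eef_rot: [3.141, 0.0, 1.501]
ft_force: [-3.4, 1.1, 4.3]
grip_width: 0.0177
grasp_force: 49.7
```

>>> send_rows:
  translation:
    - [0,0,1]
    - [0,0,1]
  delta_rot:
    - [0,0,0]
    - [0,0,0]
  grip: [0.9,0.9]

```text
time_s: 17.42
tcp_pos: [0.5011, -0.1184, 0.2323]
eef_rot: [-3.142, -0.0, 1.501]
ft_force: [-2.5, 0.4, 2.4]
grip_width: 0.0177
grasp_force: 49.7
```

Force is fading past the peak, so I'll go on down gently to the stop.

>>> send_rows:
  translation:
    - [0,0,0.8]
    - [0,0,0.7]
  delta_rot:
    - [0,0,0]
    - [0,0,0]
  grip: [0.9,0.9]

```text
time_s: 17.68
tcp_pos: [0.5011, -0.1184, 0.2305]
eef_rot: [-3.141, -0.0, 1.501]
ft_force: [-2.4, -0.2, 0.5]
grip_width: 0.0173
grasp_force: 49.7
```

>>> send_rows:
  translation:
    - [0,0,0.5]
    - [0,0,0]
  delta_rot:
    - [0,0,0]
    - [0,0,0]
  grip: [0.9,0.9]

```text
time_s: 17.92
tcp_pos: [0.5011, -0.1184, 0.2302]
eef_rot: [-3.141, -0.0, 1.501]
ft_force: [-1.2, 0.2, 0.3]
grip_width: 0.0177
grasp_force: 49.7
```

>>> send_rows:
  translation:
    - [0,0,0.5]
    - [0,0,0.5]
    - [0,0,0]
  delta_rot:
    - [0,0,0]
    - [0,0,0]
    - [0,0,0]
  grip: [0.9,0.9,0.9]

```text
time_s: 18.3
tcp_pos: [0.5012, -0.1184, 0.2297]
eef_rot: [3.141, 0.0, 1.501]
ft_force: [-4.1, 1.0, 5.6]
grip_width: 0.0178
grasp_force: 49.7
```

>>> send_rows:
  translation:
    - [0,0,0.4]
    - [0,0,0]
  delta_rot:
    - [0,0,0]
    - [0,0,0]
  grip: [0.9,0.9]

```text
time_s: 18.55
tcp_pos: [0.5012, -0.1184, 0.2295]
eef_rot: [3.141, 0.0, 1.501]
ft_force: [-4.2, 1.2, 7.4]
grip_width: 0.0179
grasp_force: 49.7
```

>>> send_rows:
  translation:
    - [0,0,0.5]
    - [0,0,0]
  delta_rot:
    - [0,0,0]
    - [0,0,0]
  grip: [0.9,0.9]

```text
time_s: 18.8
tcp_pos: [0.5012, -0.1184, 0.2293]
eef_rot: [3.141, 0.0, 1.501]
ft_force: [-4.2, 1.0, 10.1]
grip_width: 0.0177
grasp_force: 49.7
```

>>> send_rows:
  translation:
    - [0,0,-1]
    - [0,-0.7,-1]
    - [0,-0.3,-1.2]
    - [0,0,-1.2]
    - [0,0,0]
    - [0,0,0]
  delta_rot:
    - [0,0,0]
    - [0,0,0]
    - [0,0,0]
    - [0,0,0]
    - [0,0,0]
    - [0,0,0]
  grip: [0.9,0.9,0.9,0.9,0.9,0.9]

```text
time_s: 19.55
tcp_pos: [0.5002, -0.1184, 0.2327]
eef_rot: [3.142, -0.0, 1.501]
ft_force: [0.4, 0.2, -1.6]
grip_width: 0.0178
grasp_force: 49.7
```

```bash
python3 - <<'E'
from h import *
s=manip.sense();p=s['tcp_pos'];print(p,s['ft_force'],s['torque'])
t=cap('scene','s7.png');c=t['color']
for z in(.066,.069,.072):
  print(z,[np.round(proj(t,[.6365-.121*np.cos(.067)+k*.067*np.sin(.067)*1.0,-.147+.121*.067+k*.067,z]),1).tolist() for k in(-1,1)])
# bright frame edge in vertical profile at a few columns
g=cv2.cvtColor(c,cv2.COLOR_RGB2GRAY)
for u in(340,350,360): print(u,g[240:300,u].tolist())
E
```

```text
[ 0.50017551 -0.11836514  0.23268322] [ 0.4019624   0.16094409 -1.62912038] [-0.07987951  0.06989212  0.02982577]
0.066 [[371.6, 288.6], [338.5, 254.0]]
0.069 [[371.7, 287.6], [338.5, 253.1]]
0.072 [[371.8, 286.7], [338.6, 252.2]]
340 [83, 84, 86, 84, 85, 83, 84, 82, 81, 129, 241, 255, 255, 255, 254, 249, 225, 164, 132, 155, 176, 177, 177, 177, 177, 176, 177, 174, 174, 172, 173, 174, 177, 176, 171, 167, 157, 137, 85, 74, 75, 77, 78, 79, 78, 79, 76, 77, 78, 77, 76, 78, 77, 77, 78, 76, 76, 73, 75, 75]
350 [82, 82, 82, 79, 81, 147, 253, 249, 245, 241, 212, 226, 230, 231, 230, 230, 230, 229, 229, 232, 240, 245, 247, 247, 232, 167, 119, 106, 124, 118, 120, 125, 133, 157, 178, 144, 142, 162, 152, 119, 120, 131, 166, 170, 169, 166, 161, 158, 150, 116, 84, 74, 76, 76, 77, 78, 78, 77, 78, 78]
360 [79, 145, 251, 248, 246, 248, 214, 226, 231, 231, 230, 230, 230, 230, 230, 229, 230, 230, 230, 229, 229, 223, 212, 199, 197, 194, 196, 198, 203, 217, 226, 248, 247, 247, 248, 249, 252, 247, 184, 141, 151, 167, 164, 151, 149, 149, 150, 141, 112, 100, 110, 114, 140, 166, 168, 167, 171, 157, 140, 153]
```

>>> send_rows:
  translation:
    - [2,0,0]
    - [2,0,0]
    - [2,0,0]
    - [2,0,0]
    - [2,0,0]
    - [0,0,0]
  delta_rot:
    - [0,0,0]
    - [0,0,0]
    - [0,0,0]
    - [0,0,0]
    - [0,0,0]
    - [0,0,0]
  grip: [0.9,0.9,0.9,0.9,0.9,0.9]

```text
time_s: 20.35
tcp_pos: [0.5008, -0.1082, 0.2327]
eef_rot: [-3.141, -0.0, 1.501]
ft_force: [-0.2, 0.4, -1.5]
grip_width: 0.0174
grasp_force: 49.7
```

>>> send_rows:
  translation:
    - [3,0,0]
    - [3,0,0]
    - [3,0,0]
    - [3,0,0]
    - [4,0,0]
    - [5,0,0]
    - [6,0,0]
    - [8,0,0]
    - [0,0,0]
  delta_rot:
    - [0,0,0]
    - [0,0,0]
    - [0,0,0]
    - [0,0,0]
    - [0,0,0]
    - [0,0,0]
    - [0,0,0]
    - [0,0,0]
    - [0,0,0]
  grip: [0.9,0.9,0.9,0.9,0.9,0.9,0.9,0.9,0.9]

```text
time_s: 21.48
tcp_pos: [0.5033, -0.0729, 0.2328]
eef_rot: [3.142, -0.0, 1.502]
ft_force: [-0.5, -0.3, -1.8]
grip_width: 0.0182
grasp_force: 49.7
```

>>> send_rows:
  translation:
    - [0,0,-30]
    - [0,0,-45]
    - [0,0,-45]
    - [0,0,-43]
    - [30,-25,0]
    - [50,-38,0]
    - [50,-38,0]
    - [50,-38,0]
    - [29,-24,0]
    - [0,0,0]
    - [0,0,0]
    - [0,0,0]
  delta_rot:
    - [0,0,0]
    - [0,0,0]
    - [0,0,0]
    - [0,0,0]
    - [0,0,0]
    - [0,0,0]
    - [0,0,0]
    - [0,0,0]
    - [0,0,0]
    - [0,0,0]
    - [0,0,0]
    - [0,0,0]
  grip: [0.9,0.9,0.9,0.9,0.9,0.9,0.9,0.9,0.9,0.9,0.9,0.9]

```text
time_s: 22.98
tcp_pos: [0.3564, 0.145, 0.3956]
eef_rot: [-3.141, 0.0, 1.499]
ft_force: [0.6, 0.6, -1.6]
grip_width: 0.0178
grasp_force: 49.7
```

```bash
python3 - <<'E'
from h import *
s=manip.sense();print(s['tcp_pos'],s['eef_rot'],s['ft_force'])
t=cap('scene','s8.png');c=cap('wrist','w8.png')
a=cv2.imread('pics/w3.png',0);b=cv2.imread('pics/w8.png',0)
# shaft foot row profile / collar & col profile in old and new
for n,i in(('old',a),('new',b)):
    print(n,i[180:222,316].tolist(),i[200,304:330].tolist(),i[208,304:330].tolist())
# pole in scene
a=cv2.imread('pics/s3.png',0);b=cv2.imread('pics/s8.png',0)
for r in (150,165,176):print(a[r,215:245].tolist(),b[r,215:245].tolist(),sep='\n')
a=cv2.imread('pics/s7.png').astype(int);b=cv2.imread('pics/s8.png').astype(int)
d=np.abs(a-b).sum(2)>60;print('hatch region change since shut',d[250:300,335:420].sum(),d[225:250,370:420].sum())
E
```

```text
[0.3563617  0.14497718 0.39558767] [-3.14127203e+00  2.93450388e-04  1.49936495e+00] [ 0.55395836  0.58722879 -1.63107585]
old [139, 142, 151, 161, 165, 159, 162, 163, 163, 165, 163, 163, 164, 164, 165, 164, 164, 165, 166, 166, 165, 164, 165, 165, 167, 163, 164, 165, 163, 163, 162, 162, 168, 183, 185, 184, 180, 177, 123, 72, 66, 64] [164, 157, 145, 151, 161, 167, 167, 155, 150, 156, 163, 163, 165, 162, 159, 149, 139, 154, 169, 170, 168, 167, 165, 135, 102, 94] [169, 170, 163, 154, 147, 155, 166, 160, 155, 159, 162, 165, 163, 163, 160, 153, 142, 132, 138, 156, 166, 165, 166, 163, 135, 103]
new [150, 158, 164, 162, 143, 123, 153, 161, 163, 162, 165, 163, 164, 165, 164, 164, 164, 162, 166, 166, 163, 166, 165, 163, 163, 165, 165, 166, 163, 164, 165, 163, 167, 182, 186, 184, 180, 177, 121, 71, 66, 65] [169, 166, 166, 166, 169, 171, 171, 160, 150, 157, 163, 164, 163, 164, 161, 150, 138, 153, 169, 171, 168, 172, 168, 162, 133, 100] [169, 171, 169, 161, 154, 154, 164, 161, 155, 162, 165, 166, 163, 164, 161, 151, 143, 139, 146, 153, 163, 166, 164, 163, 137, 104]
[146, 144, 145, 146, 147, 147,
[... 188 characters left out ...]
11, 97, 137, 147, 146, 144, 143, 144, 145, 146, 144, 144, 145, 147, 147, 147, 147]
[82, 120, 136, 137, 134, 136, 134, 134, 135, 137, 140, 139, 109, 112, 114, 107, 136, 143, 142, 142, 140, 140, 141, 142, 142, 122, 94, 86, 94, 101]
[82, 120, 135, 135, 134, 136, 132, 133, 133, 135, 137, 139, 140, 118, 115, 110, 100, 134, 142, 141, 140, 137, 141, 141, 141, 120, 92, 85, 94, 99]
[153, 182, 169, 114, 78, 72, 76, 78, 77, 75, 74, 81, 120, 134, 119, 116, 110, 94, 131, 140, 140, 142, 141, 140, 141, 143, 144, 145, 143, 144]
[151, 182, 168, 113, 77, 72, 75, 77, 77, 76, 72, 79, 118, 133, 134, 119, 112, 106, 126, 138, 140, 140, 139, 139, 141, 141, 142, 144, 142, 143]
hatch region change since shut 2524 185
```

```bash
python3 - <<'E'
from h import *
a=cv2.imread('pics/s7.png',0);b=cv2.imread('pics/s8.png',0)
for u in(338,345,372,380,395):print(u,a[236:296:1,u].tolist(),b[236:296,u].tolist(),sep='\n')
t=cap('top')
E
```

```text
338
[85, 83, 83, 82, 84, 85, 85, 85, 85, 86, 87, 85, 80, 84, 166, 255, 255, 255, 235, 169, 159, 175, 179, 180, 179, 178, 180, 178, 177, 176, 175, 176, 175, 174, 174, 173, 170, 161, 151, 127, 85, 73, 75, 76, 77, 78, 77, 77, 78, 77, 77, 77, 75, 76, 75, 75, 78, 77, 75, 76]
[72, 69, 70, 69, 70, 72, 73, 72, 73, 74, 75, 72, 67, 74, 160, 255, 255, 252, 180, 145, 137, 150, 154, 155, 156, 153, 156, 152, 151, 151, 151, 151, 149, 150, 150, 149, 147, 139, 130, 109, 73, 62, 63, 66, 66, 66, 66, 66, 65, 66, 67, 65, 66, 63, 65, 64, 65, 65, 64, 65]
345
[139, 138, 138, 138, 136, 136, 137, 138, 137, 135, 133, 132, 129, 127, 127, 130, 126, 126, 125, 127, 131, 131, 130, 128, 130, 136, 135, 123, 118, 121, 131, 165, 245, 204, 158, 145, 141, 133, 166, 122, 120, 142, 172, 172, 168, 160, 150, 129, 88, 75, 75, 77, 78, 77, 76, 75, 75, 75, 75, 75]
[70, 70, 70, 68, 68, 69, 71, 72, 71, 66, 68, 125, 230, 232, 227, 220, 175, 196, 215, 223, 227, 228, 229, 232, 235, 221, 145, 123, 128, 135, 147, 168, 214, 172, 133, 122, 123, 116, 144, 116, 102, 121, 148, 148, 145, 138, 128, 110, 75, 64, 64, 64, 65, 64, 65, 63, 64, 64,
[... 1088 characters left out ...]
85, 184, 184, 184, 186, 189, 193, 213, 225, 224, 225, 226, 203, 141, 147, 149, 148, 147, 145, 147, 146, 145, 145, 147, 145, 145]
395
[54, 67, 86, 88, 87, 86, 88, 86, 84, 82, 83, 81, 83, 80, 75, 90, 152, 208, 137, 193, 255, 253, 248, 247, 247, 238, 217, 221, 225, 226, 226, 225, 225, 227, 237, 242, 241, 243, 245, 226, 145, 140, 164, 169, 170, 170, 168, 168, 168, 167, 167, 166, 166, 167, 168, 169, 169, 152, 108, 100]
[45, 56, 74, 75, 72, 75, 76, 73, 71, 71, 70, 70, 69, 69, 63, 76, 130, 178, 117, 163, 241, 237, 231, 230, 230, 218, 188, 192, 198, 199, 200, 199, 199, 201, 217, 224, 222, 224, 226, 193, 124, 119, 141, 147, 146, 145, 145, 145, 145, 144, 143, 144, 144, 143, 145, 146, 145, 130, 93, 87]
```

>>> send_rows:
  translation:
    - [0,0,50]
    - [0,0,50]
    - [0,0,50]
    - [0,0,30]
    - [0,0,12]
    - [0,0,0]
    - [0,0,0]
  delta_rot:
    - [0,0,0]
    - [0,0,0]
    - [0,0,0]
    - [0,0,0]
    - [0,0,0]
    - [0,0,0]
    - [0,0,0]
  grip: [0.9,0.9,0.9,0.9,0.9,0.9,0.9]

```text
time_s: 24.0
tcp_pos: [0.3563, 0.1457, 0.2052]
eef_rot: [3.14, -0.001, 1.501]
ft_force: [0.2, -0.0, -1.7]
grip_width: 0.0179
grasp_force: 49.7
```

>>> send_rows:
  translation:
    - [0.5,12,0]
    - [0.5,12,0]
    - [0,12,0]
    - [0,12,0]
    - [0,10,0]
    - [0,8,0]
    - [0,0,0]
    - [0,0,0]
  delta_rot:
    - [0,0,0]
    - [0,0,0]
    - [0,0,0]
    - [0,0,0]
    - [0,0,0]
    - [0,0,0]
    - [0,0,0]
    - [0,0,0]
  grip: [0.9,0.9,0.9,0.9,0.9,0.9,0.9,0.9]

```text
time_s: 25.0
tcp_pos: [0.4215, 0.1421, 0.2037]
eef_rot: [-3.141, -0.0, 1.501]
ft_force: [0.7, 0.5, -2.3]
grip_width: 0.0178
grasp_force: 49.7
```

>>> send_rows:
  translation:
    - [0,0,4]
    - [0,0,4]
    - [0,0,3]
    - [0,0,1.5]
    - [0,0,0.5]
    - [0,0,0]
  delta_rot:
    - [0,0,0]
    - [0,0,0]
    - [0,0,0]
    - [0,0,0]
    - [0,0,0]
    - [0,0,0]
  grip: [0.9,0.9,0.9,0.9,0.9,0.9]

```text
time_s: 25.75
tcp_pos: [0.4217, 0.1421, 0.1908]
eef_rot: [3.141, -0.0, 1.501]
ft_force: [-0.7, 0.4, -1.0]
grip_width: 0.0177
grasp_force: 49.7
```

>>> send_rows:
  translation:
    - [0,0,0.5]
    - [0,0,0]
  delta_rot:
    - [0,0,0]
    - [0,0,0]
  grip: [0.9,0.9]

```text
time_s: 26.0
tcp_pos: [0.4218, 0.1421, 0.1906]
eef_rot: [3.141, -0.0, 1.501]
ft_force: [-2.2, -1.6, 4.4]
grip_width: 0.0181
grasp_force: 49.7
```

>>> send_rows:
  translation:
    - [0,0,0]
    - [0,0,0]
    - [0,0,0]
    - [0,0,0]
    - [0,0,0]
  delta_rot:
    - [0,0,0]
    - [0,0,0]
    - [0,0,0]
    - [0,0,0]
    - [0,0,0]
  grip: [0.75,0.65,0.5,0.4,0.4]

```text
time_s: 26.62
tcp_pos: [0.4217, 0.1421, 0.1902]
eef_rot: [-3.142, -0.0, 1.501]
ft_force: [-0.1, -0.3, 0.2]
grip_width: 0.0544
grasp_force: 0.0
```

Now I'll lift clear, retreat and check.

>>> send_rows:
  translation:
    - [0,0,-20]
    - [0,0,-40]
    - [0,0,-40]
    - [0,0,-30]
    - [0,-35,0]
    - [0,-35,0]
    - [0,0,0]
    - [0,0,0]
  delta_rot:
    - [0,0,0]
    - [0,0,0]
    - [0,0,0]
    - [0,0,0]
    - [0,0,0]
    - [0,0,0]
    - [0,0,0]
    - [0,0,0]
  grip: [0.4,0.4,0.4,0.4,0.4,0.4,0.4,0.4]

```text
time_s: 27.62
tcp_pos: [0.3521, 0.1469, 0.3212]
eef_rot: [3.14, -0.0, 1.501]
ft_force: [-0.2, -0.7, -0.3]
grip_width: 0.0557
grasp_force: 0.0
```

```bash
python3 - <<'E'
from h import *
s=manip.sense();print(s['tcp_pos'],s['ft_force'])
t=cap('scene','s9.png');c=cap('wrist','w9.png')
g=cv2.cvtColor(c['color'],cv2.COLOR_RGB2GRAY)
# collar bright disc near the expected place; black grip top
for z,p in(('collar',(.4222,.142,.161)),('griptop',(.4222,.142,.201))): print(z,proj(c,p))
u,v=proj(c,(.4222,.142,.161)).astype(int);x0,y0=u-30,v-30
m=((g[y0:v+30,x0:u+30]>140)).astype(np.uint8)
n,l,st,ce=cv2.connectedComponentsWithStats(m)
for i in range(1,n):
    if st[i,4]>30: print(st[i],ce[i]+[x0,y0],onz(c,*(ce[i]+[x0,y0]),.161))
m=(g[y0:v+50,x0:u+40]<65).astype(np.uint8)
n,l,st,ce=cv2.connectedComponentsWithStats(m)
for i in range(1,n):
    if st[i,4]>30: print('dark',st[i],st[i,0]+x0,st[i,1]+y0)
a=cv2.imread('pics/scene0.png').astype(float);b=cv2.imread('pics/s9.png').astype(float)
k=np.median(a[200:300,250:420])/np.median(b[200:300,250:420])
d=(np.abs(a-b*k).sum(2)>90).astype(np.uint8)
n,l,st,ce=cv2.connectedComponentsWithStats(d)
for i in range(1,n):
    if st[i,4]>12: print('chg',st[i])
E
```

```text
[0.35213465 0.14694854 0.32120392] [-0.22099304 -0.6524132  -0.26522128]
collar [381.24138244 191.28734577]
griptop [390.58654745 200.90909817]
[49  0 11 10 90] [405.65555556 165.31111111] [0.44805671 0.16799393 0.161     ]
[ 14  15  25  26 160] [372.8125 186.1375] [0.41335795 0.14821902 0.161     ]
dark [ 23  20  26  33 738] 374 181
dark [12 70  5 10 36] 363 231
chg [    0     0   266   167 16159]
chg [  36    3  104   73 3782]
chg [98  6 13  1 13]
chg [ 8  8 12  2 13]
chg [138  10   4   4  13]
chg [ 0 51 24 12 85]
chg [207  72   6   3  15]
chg [143  88   5   4  13]
chg [219 121   8   3  19]
chg [234 129   6  27  78]
chg [253 190   5  10  17]
chg [ 336  207   75   82 2632]
chg [190 211  21  28 168]
chg [214 212   6   6  19]
chg [   0  219   95   74 3197]
chg [264 237   7   5  16]
chg [209 238  94 115 921]
chg [  90  265   80  114 2215]
chg [   0  284   61  116 3490]
chg [ 30 285   6  12  31]
chg [389 325   6   5  13]
chg [354 343  16   9  62]
chg [182 358  31  32 590]
chg [325 361  13  11  78]
chg [312 371   7   9  30]
```

```bash
python3 -c "
from cell import manip
print(manip.sign_off())"
```

```text
the job is handed in; nothing more can be done
None
```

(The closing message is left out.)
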